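Vacuum check of a screw cap on the hand tester

ROBOT

A 6-joint arm with a two-finger parallel gripper is mounted at the origin on a cart in front of the work surface, level with it; the furniture and walls round the work are solid. World frame = base frame: x ahead of the robot, y to its left, z up, the work surface at z = 0. Lengths are in m, angles in rad, forces in N, time in s.
With the tool pointing down it reaches from about 0.375 to 0.9 m from the base axis. Payload 3.1 kg.
Tool frame: the origin (TCP) lies on the centre line of the jaws, within the pads' length; the fingertips stand robot.finger_overhang ahead of it and the grasp point (between the pads) lies 2 mm behind it (robot.finger_overhang is the distance from the TCP to the fingertips, in m); z points along the fingers, y is the direction in which the jaws open and shut (so a half turn about z gives the same grasp; the last joint's range is limited). The gripper opens to 87 mm and grips with 3 to 60 N. Pads are 19 mm wide; open, the fingers measure 117 mm over their backs; the gripper's body (75 mm by 190 mm) begins 51 mm behind the grasp point.
Start: joints at [1.032, 0.527, 1.433, -0, 1.181, -0.178], TCP at [0.221, 0.585, 0.24] pointing down, gripper open.
Joint ranges: [-3.08, 3.08], [-0.75, 2.2], [0.22, 2.44], [-1.43, 4.57], [0, 2.65], [-2.85, 2.85]. Speed limits (rad/s): [2.79, 2.79, 3.14, 3.14, 3.14, 3.14].

INTERFACE

Orientations are given as a unit quaternion [x, y, z, w].
In Python, from rig import robot gives the robot as it stands. The module is installed in compiled form; this text tells all that it offers.
- The arm moves only by the tool step_arm, never from a script. Its arguments are lists of equal length, an entry for each row: "slide": the shift along the tool's x, y, z in mm, a list of three; "twist": the turn about the tool's z in degrees. A call has 1 to 20 rows; each row shifts and turns the commanded pose from where the row before left it, along the tool's axes as they then stand; what a row does not reach is not made up. A row lasts 1/12 s, in which the tool goes at most 41.7 mm and 7.16 degrees, less where a joint would pass 70% of its speed; a pose out of reach is approached as far as the arm can. A call is refused whole if a number of a shift passes 41.7 or a number of a turn 7.16, either way. A call with a gripper value outside its range is refused whole. "jaw" is the finger opening in mm, from 0 to 87, set as the call begins (left out, the last holds). The fingers move at their own pace and stop on an object; "force" is the grip in N (left out, the last holds). Time passes only in rows, so rows that do not move let the fingers close. It gives the time, the measured TCP pose, the force and the opening at its end, in the units of the state.
- robot.get_obs(): the state, without advancing time (a new reading comes with each control period).
- robot.camera(name): name is "side" or "top"; returns a dict with "color" (420x560x3 uint8, blue, green, red), "depth" (420x560 float32, m along the optical axis (not along the pixel's ray), 0 where there is no reading), "camera_matrix" (3x3 intrinsics, pixels), "origin" and "orientation" of the camera in the world. Camera axes: x right, y down, z forward; pixel columns grow to the right and rows downward; lengths in m; the calibration is good to about 2 mm. A picture is of the moment at which its call begins.
- robot.hand_in(): hands the job in, once; it reports no verdict.
The state is a dict: "time": time; "q": joint angles; "joint_velocities": joint speeds; "joint_torque": joint torques, N m; "position": TCP position; "tool_rot": TCP orientation; "ft_force": force on the tool from outside, world axes, zero at the start; "moment": the same for the moment, N m; "grip_width": finger opening in m.
Only numpy, scipy, OpenCV 4.12 (cv2) and the standard library are available. Lean on these libraries where they do the work, as an engineer would, in place of code of your own. Each camera call takes 0.05 s, during which the arm holds its last target.

TASK

Check the loose black screw cap for leaks on the hand vacuum tester: set the cap rim down in the tester's round nest, fully home, and let go of it. Then take the spring-return bow handle and pull it out until the pointer on its crosshead lines up with the tip of the index clamped on the front rail, without running past it, and finish still holding it there in the gripper with the cap still seated. Leave the other things where they are.

Things in the scene. Friction and masses are not known exactly. Their poses are not given: they have to be found in the camera images.
- tester: hand vacuum tester fixed to the worktop: grey base plate 116 x 300 mm, 14 mm high, with (from +y to -y) the nest block, a horizontal pump barrel up to 71 mm high with a dial gauge up to 110 mm high at y = 36 mm, and the crosshead with its bow handle. Origin on the worktop under the pump's axis; x across the tester, away from the robot; -y the way the handle is pulled; z up
- nest (a point): where the cap's centre lies when seated: on the pocket's axis, 50 mm above the worktop, 105 mm along +y from the tester's origin. The nest is an 80 x 80 mm aluminium block, top at 44 mm, with a round pocket 55 mm wide, 7 mm deep, chamfered 2 mm; a boss 38 mm wide rises 5 mm from its floor and the cap goes over it. Axes as the tester's
- cap_centre (a point): centre of the loose black screw cap (half-way up): 50 mm diameter, 26 mm high, hollow with a 3 mm skirt and a 3 mm closed top, 25 g. It lies on the worktop with its rim down (open side down, z of the point points to the closed top), left of the tester
- handle (a point): middle of the black bow handle's bar: bar of 16 mm diameter and 56 mm length along the tester's x axis, 100 mm above the worktop, with 30 mm of free space below it down to the crosshead and 68 mm between its two posts. It stands 75 mm along -y of the tester's origin when the slide is home
- slide (a joint): how far the crosshead with its handle is pulled out along the tester's -y, in m: 0 home, 0.060 at its end stop. A spring pulls it home with about 5 N at the start of the stroke, growing by 1.5 N per 10 mm; let go, it runs home
- pointer (a point): tip of the small steel pointer on the robot's side of the crosshead, 40 mm above the worktop; moves with the slide
- mark (a point): tip of the index: a dark clamp with a pointed steel plate and a thumbscrew, fixed on the front rail (robot's side), 40 mm above the worktop. The stroke wanted is the distance from the pointer at home to this tip along the tester's -y, 30 to 48 mm; lined up, the two tips stand opposite each other, 2 mm apart. Axes as the tester's
- tally_counter: small grey hand tally counter, 27 x 53 x 53 mm, standing right of the tester; origin at its underside; not part of the job
- bean_jar: closed jar of 66 mm diameter, 108 mm high, at the left behind; origin at its underside; not part of the job
- sample_tin: white sample tin of 62 mm diameter, 70 mm high, at the left in front; origin at its underside; not part of the job
Not all that is in view belongs to the job. What is shaped like the part that bears cap_centre but blue is not meant.

How it is judged:
By the outcome, as a careful person would: the job done as asked, in the order asked, and still so for the second after the job is handed in, while the arm keeps its last pose, push and grip.
It also fails if it takes over 51 s, if anything falls off the work surface, if the arm or the gripper's body presses on something with over 40 N, if the wrist force passes 120 N, or if a joint passes its speed limit or range.

## Working session

There is one attempt and no reset: what is moved stays moved. The work goes in short steps, Python scripts to look and compute and a tool call to move; the robot and the scene stay as the last step left them, time stands still between calls to the robot, and variables do not carry over. Pictures are saved under pics/ and viewed, and the job is handed in when it is done.

Besides the shell and the picture viewer there is one more tool, called after ">>>" in YAML: its name, and indented under it one key for each argument. step_arm: Moves the arm, as the interface text tells. Its arguments: {"type":"object","properties":{"slide":{"type":"array","items":{"type":"array","items":{"type":"number"}}},"twist":{"type":"array","items":{"type":"number"}},"jaw":{"type":"number"},"force":{"type":"number"}},"required":["slide","twist"]}

```bash
mkdir -p pics; cat > h.py <<'E'
import numpy as np, cv2
from scipy.spatial.transform import Rotation as R
from rig import robot
def cam(n,save=None):
    c=robot.camera(n)
    if save: cv2.imwrite('pics/'+save,c['color'])
    np.savez('last_%s.npz'%n,**{k:np.array(v) for k,v in c.items()})
    return c
def load(n): return dict(np.load('last_%s.npz'%n))
def rot(c):
    o=np.array(c['orientation']); return o if o.shape==(3,3) else R.from_quat(o).as_matrix()
def cloud(c):
    K=c['camera_matrix'];d=c['depth'];h,w=d.shape
    u,v=np.meshgrid(np.arange(w),np.arange(h))
    p=np.stack([(u-K[0,2])/K[0,0]*d,(v-K[1,2])/K[1,1]*d,d],-1)
    return p@rot(c).T+np.array(c['origin'])
def ray(c,u,v,z):
    K=c['camera_matrix'];r=rot(c)@np.array([(u-K[0,2])/K[0,0],(v-K[1,2])/K[1,1],1]);o=np.array(c['origin'])
    return o+r*(z-o[2])/r[2]
def proj(c,p):
    q=rot(c).T@(np.array(p)-np.array(c['origin']));K=c['camera_matrix'];return K[:2,:2]@(q[:2]/q[2])+K[:2,2]
E
python3 - <<'E'
from h import *
for n in('side','top'):
    c=cam(n,n+'0.png'); print(n,c['origin'],c['orientation'],c['camera_matrix'])
print(robot.get_obs(),robot.finger_overhang)
E
```

```text
side [ 0.41175006 -0.93886035  0.870849  ] [ 0.88612626 -0.06199351  0.0240526  -0.45864859] [[482.4810433    0.         273.45781964]
 [  0.         482.4810433  207.61618294]
 [  0.           0.           1.        ]]
top [0.45301433 0.17183077 1.18309502] [ 0.71416866 -0.69851678  0.03576416 -0.02753837] [[419.0121825    0.         274.20149712]
 [  0.         419.0121825  211.03980248]
 [  0.           0.           1.        ]]
{'time': 0.1, 'q': array([ 1.03151313e+00,  5.28396221e-01,  1.43377471e+00, -4.95401106e-05,
        1.18143767e+00, -1.78498561e-01]), 'joint_velocities': array([-0.00017119, -0.00289032, -0.00268129, -0.00158894, -0.00075682,
       -0.00053655]), 'joint_torque': array([-3.49368911e-04, -4.40981805e+01, -1.77149034e+01,  6.34735543e-02,
        5.34863980e-02, -5.24881011e-05]), 'position': array([0.22028002, 0.58420974, 0.23865516]), 'tool_rot': array([ 1.79406173e-01,  9.83774572e-01, -9.51794232e-04, -3.32587987e-04]), 'ft_force': array([0.23685038, 0.29903794, 0.3359062 ]), 'moment': array([-0.06204499, -0.01828746,  0.02633889]), 'grip_width': 0.08726319787644062} 0.017
```

View pics/top0.png

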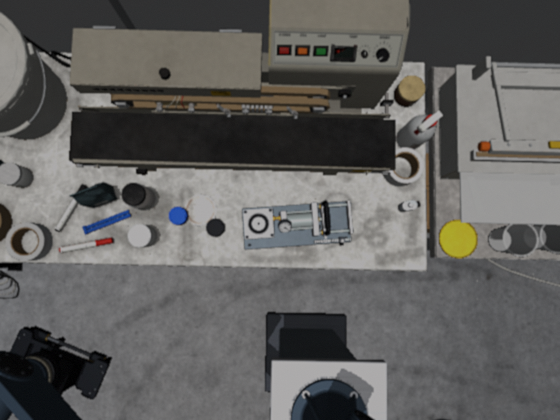

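View pics/side0.png

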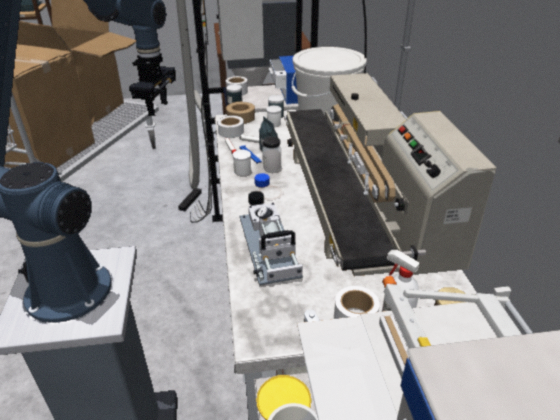

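Candidates for the cap in the top view are a black disc (215,228), a blue disc (178,215, a decoy) and a dark jar lid (138,197, the bean jar). By the description I choose (215,228), and I'm checking it in close crops.

```bash
python3 - <<'E'
from h import *
c=load('top'); im=c['color']
cv2.imwrite('pics/t1.png',cv2.resize(im[180:260,160:360],None,fx=4,fy=4,interpolation=cv2.INTER_CUBIC))
s=load('side'); cv2.imwrite('pics/s1.png',cv2.resize(s['color'][170:295,220:320],None,fx=4.5,fy=4.5,interpolation=cv2.INTER_CUBIC))
P=cloud(c)
for (u,v) in [(215,228),(178,215),(259,223),(230,240),(300,240),(340,222),(248,222)]: print(u,v,P[v,u].round(4))
E
```

```text
215 228 [0.5065 0.322  0.0238]
178 215 [0.5401 0.4251 0.0252]
259 223 [0.522  0.2004 0.0415]
230 240 [ 0.4748  0.2821 -0.0029]
300 240 [0.4787 0.0858 0.0156]
340 222 [ 0.5317 -0.026   0.0112]
248 222 [0.524  0.2304 0.0419]
```

View pics/t1.png

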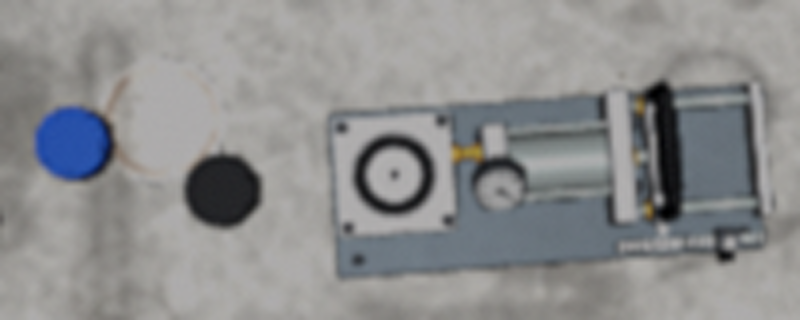

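View pics/s1.png

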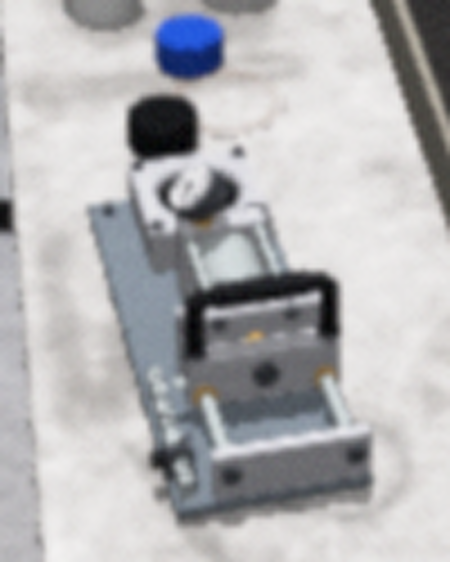

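The black disc at (215.5,227.5) is the loose cap. It is dark, about 50 mm wide with its top at z≈0.024, and sits beside the nest ring at (258.8,223.5). The blue one is the decoy. Now precise measurement.

```bash
python3 - <<'E'
from h import *
c=load('top'); im=c['color'].astype(float); g=im.mean(2); P=cloud(c)
def up(u0,u1,v0,v1,f=8):
    return cv2.resize(g[v0:v1,u0:u1].astype(np.float32),None,fx=f,fy=f,interpolation=cv2.INTER_CUBIC)
def blob(u0,u1,v0,v1,th,f=8,z=0.026):
    m=(up(u0,u1,v0,v1,f)<th).astype(np.uint8)
    cs,_=cv2.findContours(m,cv2.RETR_CCOMP,cv2.CHAIN_APPROX_NONE)
    for k in sorted(cs,key=cv2.contourArea,reverse=True)[:3]:
        if len(k)<10: continue
        px=(k[:,0]+.5)/f-.5+[u0,v0]
        w=np.array([ray(c,a,b,z)[:2] for a,b in px])
        (cx,cy),(a,b),_=cv2.fitEllipse((w*1000).astype(np.float32))
        print('ell',round(cx,1),round(cy,1),'axes',round(a,1),round(b,1),'px',px.mean(0))
print('cap');blob(203,228,215,241,90)
print('ring');
for th in(80,100,120): blob(246,272,211,236,th,z=0.040)
# planes
sel=lambda lo,hi:(P[...,2]>lo)&(P[...,2]<hi)&(P[...,0]>.42)&(P[...,0]<.62)&(P[...,1]>-.1)&(P[...,1]<.27)&(c['depth']>0)
for lo,hi in((.035,.05),(.085,.115),(.008,.02)):
    m=sel(lo,hi); q=P[m]; print(lo,hi,m.sum(),q.min(0),q.max(0),q.mean(0))
    (x,y),(w,h),a=cv2.minAreaRect((q[:,:2]*1000).astype(np.float32)); print(x,y,w,h,a)
m=sel(.085,.115)
vs,us=np.nonzero(m)
for u,v in zip(us,vs): print(u,v,(P[v,u]*1000).round(0),end=';')
E
```

```text
cap
ell 508.6 321.1 axes 49.7 52.0 px [215.15707041 227.21733294]
ring
ell 521.4 202.9 axes 52.8 53.2 px [258.11921558 223.22079571]
ell 521.3 203.0 axes 39.8 40.2 px [258.04631024 223.28576807]
ell 490.5 166.3 axes 1.1 4.5 px [271.2575 234.8375]
ell 521.5 202.9 axes 54.5 54.7 px [258.09825328 223.26310044]
ell 521.3 203.0 axes 38.3 38.6 px [258.06288941 223.2069704 ]
ell 490.9 166.7 axes 2.3 5.3 px [271.08680556 234.67361111]
ell 521.5 202.9 axes 56.2 56.3 px [258.09973404 223.19361702]
ell 521.3 203.0 axes 36.8 37.0 px [258.05065359 223.26062092]
ell 491.3 167.2 axes 3.4 6.3 px [270.92934783 234.5298913 ]
0.035 0.05 1111 [ 0.47520417 -0.05774995  0.03500724] [0.58836442 0.24482283 0.04988947] [0.52424895 0.1465711  0.04152615]
517.33984375 91.9852294921875 111.37057495117188 298.572021484375 6.454504489898682
0.085 0.115 339 [0.49153589 0.01435573 0.08570553] [0.58023035 0.14961072 0.1110892 ] [0.52620719 0.07048275 0.10130851]
535.4800415039062 82.17864990234375 88.71865844726562 135.111083984375 0.39307284355163574
0.008 0.02 1945 [ 0.45050156 -0.05743795  0.00801841] [0.58866964
[... 7924 characters left out ...]
285 231 [500. 131.  87.];286 231 [500. 128.  87.];287 231 [500. 126.  92.];288 231 [500. 123.  89.];326 231 [502.  25.  99.];327 231 [501.  23. 104.];328 231 [501.  21. 105.];329 231 [501.  18. 106.];330 231 [502.  15. 100.];283 232 [497. 136.  89.];284 232 [497. 133.  88.];285 232 [497. 131.  86.];326 232 [499.  25.  96.];327 232 [499.  23. 100.];328 232 [499.  20. 101.];329 232 [499.  18. 102.];330 232 [499.  15. 101.];326 233 [497.  24.  93.];327 233 [496.  22. 100.];328 233 [497.  19.  96.];329 233 [497.  17. 101.];330 233 [497.  14.  98.];326 234 [494.  24.  93.];327 234 [494.  22.  96.];328 234 [494.  20. 100.];329 234 [494.  17.  98.];327 235 [492.  22.  94.];328 235 [492.  19.  94.];
```

```bash
python3 - <<'E'
from h import *
c=load('top'); im=c['color']
cv2.imwrite('pics/t2.png',cv2.resize(im[226:250,308:358],None,fx=16,fy=16,interpolation=cv2.INTER_LANCZOS4))
s=load('side'); cv2.imwrite('pics/s2.png',cv2.resize(s['color'][245:290,245:295],None,fx=13,fy=13,interpolation=cv2.INTER_LANCZOS4))
E
```

```text
(no output)
```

View pics/t2.png

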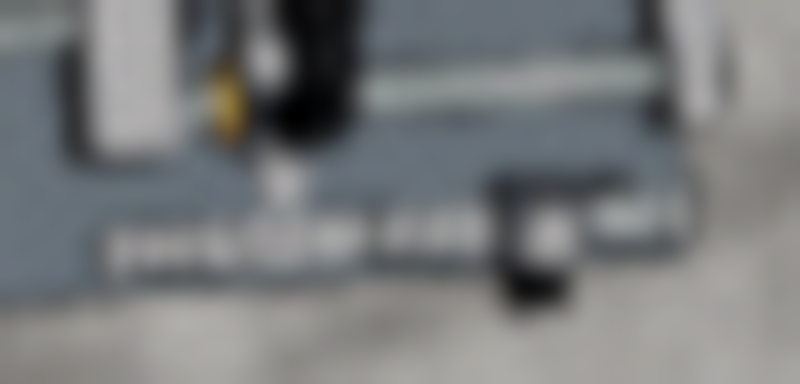

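View pics/s2.png

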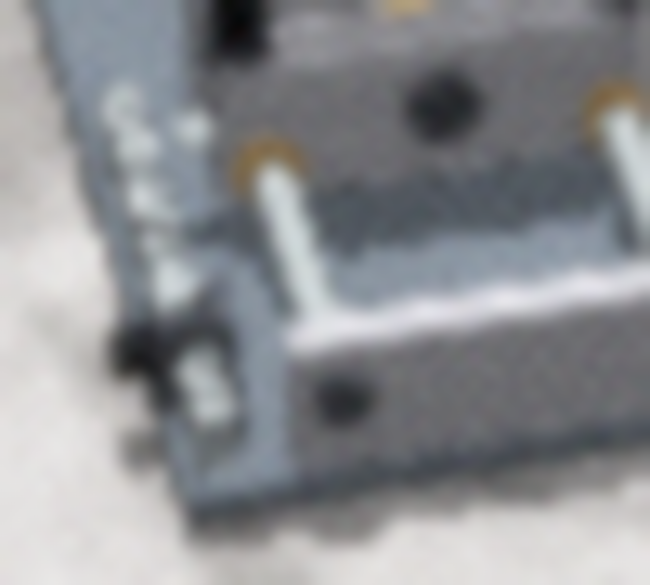

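```bash
python3 - <<'E'
from h import *
c=load('top'); s=load('side')
yaw=np.deg2rad(5.2); ey=np.array([np.sin(-yaw),np.cos(yaw),0]); ex=np.array([np.cos(yaw),np.sin(yaw),0])
nest=np.array([.5214,.2030,0]); org=nest-.105*ey; print('org',org,'handle',org-.075*ey)
# verify in both views: project base plate corners, handle, nest
def tp(x,y,z): return org+ex*x+ey*y+np.array([0,0,z])
pt=(287/16-.5+308, 207/16-.5+226); p=ray(c,*pt,.04); d=p-org; print('ptr top',d@ex,d@ey)
ps=(195/13-.5+245,128/13-.5+245); p2=ray(s,*ps,.04); d=p2-org; print('ptr side',d@ex,d@ey, (d@ex))
for n,cc,(u0,v0,u1,v1,f) in (('t',c,(308,226,358,250,16)),('s',s,(245,245,295,290,13))):
    im=cv2.resize(cc['color'][v0:v1,u0:u1],None,fx=f,fy=f,interpolation=cv2.INTER_LANCZOS4)
    pp=p if n=='t' else p2
    q0=proj(cc,pp)
    for st in range(30,52,2):
        a=proj(cc,pp-ey*st/1e3-ex*.002); b=proj(cc,pp-ey*st/1e3-ex*.014)
        A=tuple(((a-[u0,v0]+.5)*f).astype(int));B=tuple(((b-[u0,v0]+.5)*f).astype(int))
        cv2.line(im,A,B,(0,0,255) if st%10 else (0,255,0),1)
    cv2.imwrite('pics/ov_%s.png'%n,im)
for cc in(c,s):
  for nm,P in dict(nest=tp(0,.105,.044),han=tp(0,-.075,.108),hl=tp(-.034,-.075,.108),hr=tp(.034,-.075,.108)).items(): print(nm,proj(cc,P).round(1))
def spanrow(q):
  pass
P=cloud(s)
m=(P[...,2]>.09)&(P[...,2]<.115)&(P[...,1]<.06)&(P[...,1]>-.02)&(P[...,0]>.45)&(P[...,0]<.62)
q=P[m];d=q-org;print('side handle pts x',np.percentile(d@ex,[1,50,99]),'y',np.percentile(d@ey,[1,50,99]),'z',q[:,2].max())
P=cloud(c)
m=(P[...,2]>.09)&(P[...,2]<.115)&(P[...,1]<.06)&(P[...,1]>-.02)&(P[...,0]>.45)&(P[...,0]<.62)
q=P[m];d=q-org;print('top handle pts x',np.percentile(d@ex,[1,50,99]),'y',np.percentile(d@ey,[1,50,99]),'z',q[:,2].max())
E
```

```text
org [0.53091642 0.09843214 0.        ] handle [0.53771386 0.02374081 0.        ]
ptr top -0.05401616737369171 -0.075556650300101
ptr side -0.04722481526371016 -0.0739491079771782 -0.04722481526371016
nest [258.  223.1]
han [327.1 216.9]
hl [328.2 230. ]
hr [326.  203.8]
nest [263.2 211.8]
han [276.9 231.5]
hl [263.8 233.5]
hr [289.8 229.6]
side handle pts x [-0.04245442  0.0008986   0.04706094] y [-0.08535192 -0.08038072 -0.07101107] z 0.11034290542776592
top handle pts x [-0.04422945 -0.00251727  0.0424155 ] y [-0.08313855 -0.0750052  -0.06804668] z 0.11108919646708015
```

View pics/ov_t.png

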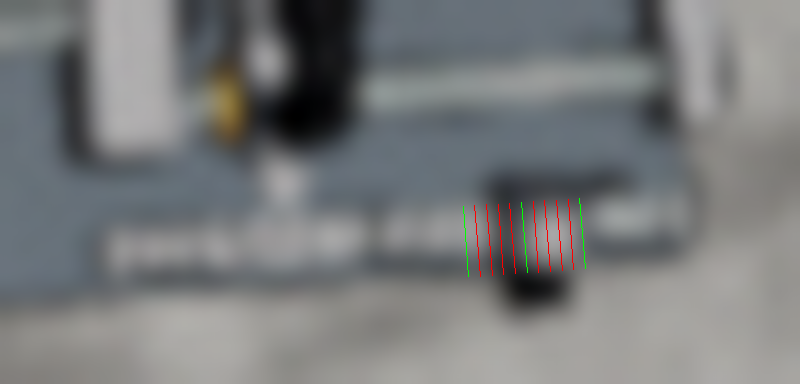

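View pics/ov_s.png

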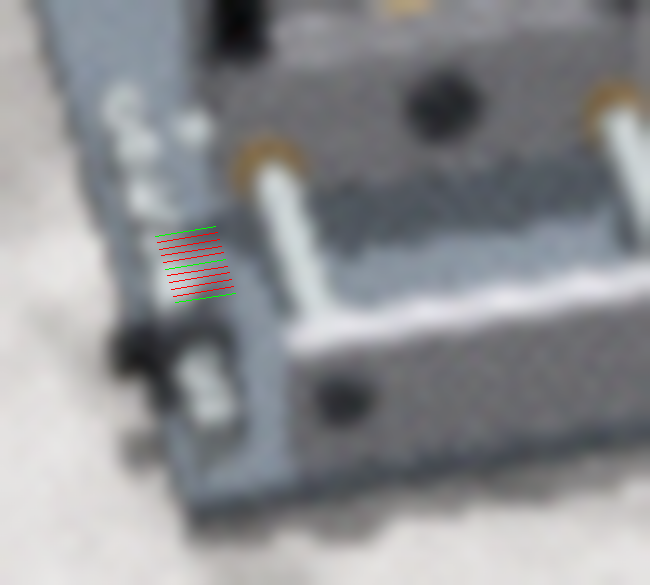

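```bash
cat >> h.py <<'E'
yaw=np.deg2rad(5.2); ey=np.array([np.sin(-yaw),np.cos(yaw),0]); ex=np.array([np.cos(yaw),np.sin(yaw),0])
org=np.array([.5214,.2030,0])-.105*ey
def delta(target,ang):
    o=robot.get_obs();Rm=R.from_quat(o['tool_rot']).as_matrix();p=o['position']
    a=np.degrees(np.arctan2(Rm[1,1],Rm[0,1]))
    print('t',round(o['time'],2),'p',p.round(4),'yang',round(a,2),'tilt',Rm[:,2].round(4),'q',o['q'].round(2),'F',o['ft_force'].round(1),'w',round(o['grip_width'],4))
    print('tool slide mm',(Rm.T@(np.array(target)-p)*1000).round(1),'twist',round((a-ang+180)%360-180,2))
E
python3 - <<'E'
from h import *
P=cloud(load('top'))
for a in (.55,.58,.6,.62,.64,.66,.68,.70):
    m=(abs(P[...,0]-a)<.01)&(P[...,1]>.1)&(P[...,1]<.42); print(a,P[m][:,2].max().round(3),end=' ')
delta([.5086,.3211,.15],5.2)
E
```

```text
0.55 0.072 0.58 0.017 0.6 0.005 0.62 0.006 0.64 0.005 0.66 0.145 0.68 0.147 0.7 0.146 t 0.1 p [0.2203 0.5842 0.2387] yang 69.33 tilt [-0.001  -0.0018 -1.    ] q [ 1.03  0.53  1.43 -0.    1.18 -0.18] F [0.2 0.3 0.3] w 0.0873
tool slide mm [-362.7 -144.2   88.8] twist 64.13
```

>>> step_arm:
  slide:
    - [0,0,0]
    - [0,0,0]
    - [0,0,0]
    - [0,0,0]
    - [0,0,0]
    - [0,0,0]
    - [0,0,0]
    - [0,0,0]
    - [0,0,0]
    - [0,0,0]
  twist: [7,7,7,7,7,7,7,7,7,1]
  jaw: 75

```text
time: 0.93
position: [0.2204, 0.5844, 0.239]
tool_rot: [0.675, 0.738, -0.001, 0.0]
ft_force: [0.1, 0.5, -1.0]
grip_width: 0.0748
```

```bash
python3 -c "
from h import *
delta([.5086,.3211,.15],5.2)"
```

```text
t 0.93 p [0.2204 0.5844 0.239 ] yang 5.17 tilt [-6.e-04 -1.e-03 -1.e+00] q [ 1.03  0.53  1.43 -0.    1.18  0.94] F [ 0.1  0.5 -1. ] w 0.0748
tool slide mm [-288.1  263.3   89.1] twist -0.03
```

>>> step_arm:
  slide:
    - [-14,13,0]
    - [-20,18,0]
    - [-20,18,0]
    - [-20,18,0]
    - [-20,18,0]
    - [-20,18,0]
    - [-20,18,0]
    - [-20,18,0]
    - [-20,18,0]
    - [-20,18,0]
    - [-20,18,0]
    - [-20,18,0]
    - [-20,18,15]
    - [-20,18,20]
    - [-14,16.3,20]
    - [0,0,20]
    - [0,0,14]
    - [0,0,0]
    - [0,0,0]
  twist: [0,0,0,0,0,0,0,0,0,0,0,0,0,0,0,0,0,0,0]

```text
time: 2.52
position: [0.5089, 0.3221, 0.1496]
tool_rot: [0.673, 0.74, -0.001, -0.001]
ft_force: [-0.9, 0.3, -0.4]
grip_width: 0.075
```

```bash
python3 -c "
from h import *
delta([.5086,.3211,.028],5.2)
c=cam('top','t3.png')
cv2.imwrite('pics/t3c.png',cv2.resize(c['color'][180:260,160:300],None,fx=5,fy=5))
s=cam('side'); cv2.imwrite('pics/s3c.png',cv2.resize(s['color'][140:260,200:340],None,fx=5,fy=5))
"
```

```text
t 2.52 p [0.5089 0.3221 0.1496] yang 5.4 tilt [-2.4e-03 -9.0e-04 -1.0e+00] q [0.38 0.61 1.57 0.   0.96 0.28] F [-0.9  0.3 -0.4] w 0.075
tool slide mm [-9.000e-01 -1.000e-01  1.216e+02] twist 0.2
```

View pics/t3c.png

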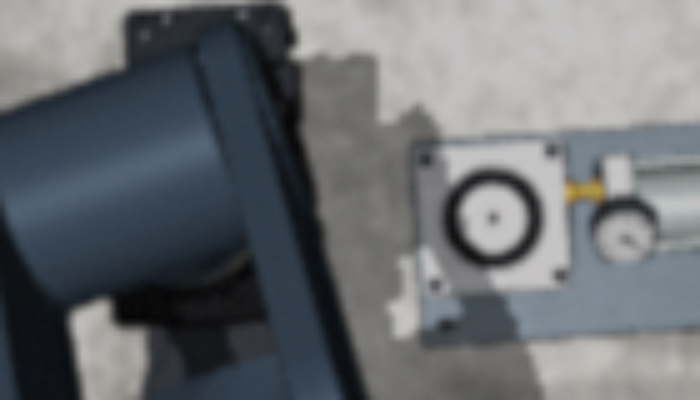

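View pics/s3c.png

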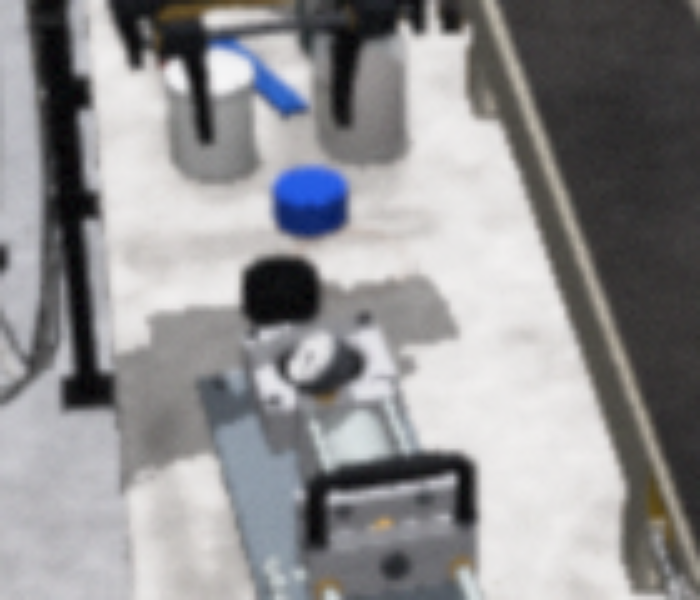

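The top view (t3c) shows the arm hiding the cap. In the side view the open fingertips, at crop (205,135) and (345,120), straddle the black cap at (281,285). Descending.

>>> step_arm:
  slide:
    - [-0.9,0,10]
    - [0,0,16]
    - [0,0,18]
    - [0,0,18]
    - [0,0,18]
    - [0,0,16]
    - [0,0,12]
    - [0,0,8]
    - [0,0,4]
    - [0,0,1]
    - [0,0,0]
    - [0,0,0]
  twist: [0.2,0,0,0,0,0,0,0,0,0,0,0]

```text
time: 3.62
position: [0.5102, 0.3218, 0.0303]
tool_rot: [0.675, 0.738, 0.001, 0.0]
ft_force: [-0.5, -0.1, -0.9]
grip_width: 0.0752
```

>>> step_arm:
  slide:
    - [0,0,0]
    - [0,0,0]
    - [0,0,0]
    - [0,0,0]
    - [0,0,0]
    - [0,0,0]
  twist: [0,0,0,0,0,0]
  jaw: 40
  force: 12

```text
time: 4.12
position: [0.5097, 0.3216, 0.0297]
tool_rot: [0.675, 0.738, 0.0, 0.0]
ft_force: [-0.7, -0.3, 0.9]
grip_width: 0.0494
```

```bash
python3 -c "
from h import *
delta([.5214,.2030,.128],5.2)
s=cam('side'); cv2.imwrite('pics/s4c.png',cv2.resize(s['color'][140:260,200:340],None,fx=5,fy=5))
"
```

```text
t 4.12 p [0.5097 0.3216 0.0297] yang 5.13 tilt [ 3.e-04  1.e-04 -1.e+00] q [ 0.38  0.79  1.63 -0.    0.72  0.29] F [-0.7 -0.3  0.9] w 0.0494
tool slide mm [-119.1    1.1  -98.3] twist -0.07
```

View pics/s4c.png

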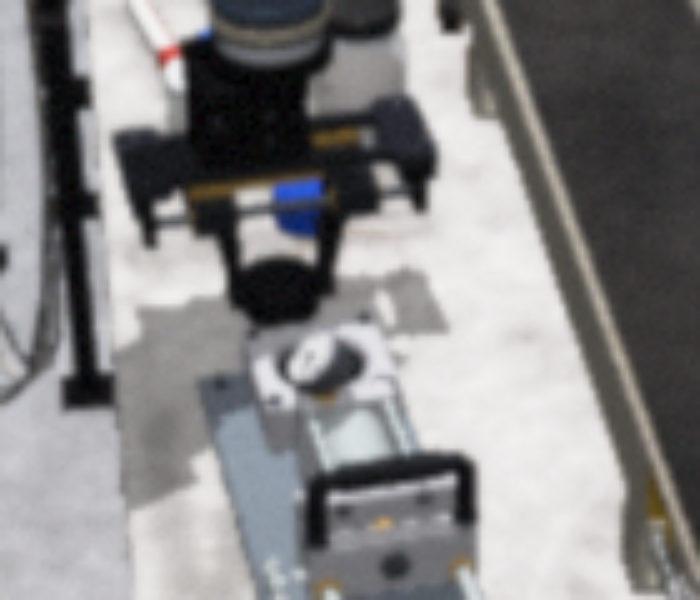

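>>> step_arm:
  slide:
    - [0,0,-8]
    - [0,0,-18]
    - [0,0,-20]
    - [0,0,-18]
    - [0,0,-8]
    - [-8,0,0]
    - [-14,0.2,0]
    - [-18,0.2,0]
    - [-19,0.2,0]
    - [-19,0.2,0]
    - [-18,0.2,0]
    - [-14,0.2,0]
    - [-8,0.2,0]
    - [-0.6,0,0]
    - [0,0,0]
    - [0,0,0]
  twist: [0,0,0,0,0,0,0,0,0,0,0,0,0,0,0,0]

```text
time: 5.5
position: [0.5213, 0.2037, 0.1011]
tool_rot: [0.675, 0.738, -0.0, -0.0]
ft_force: [-0.9, 1.0, -0.2]
grip_width: 0.0497
```

```bash
python3 -c "
from h import *
delta([.5214,.2035,.0667],5.2)
s=cam('side'); cv2.imwrite('pics/s5c.png',cv2.resize(s['color'][150:270,200:340],None,fx=5,fy=5))
c=cam('top'); cv2.imwrite('pics/t5c.png',cv2.resize(c['color'][180:260,160:300],None,fx=5,fy=5))
"
```

```text
t 5.5 p [0.5213 0.2037 0.1011] yang 5.12 tilt [-8.e-04  1.e-04 -1.e+00] q [0.17 0.64 1.71 0.   0.79 0.08] F [-0.9  1.  -0.2] w 0.0497
tool slide mm [-0.2  0.1 34.4] twist -0.08
```

View pics/s5c.png

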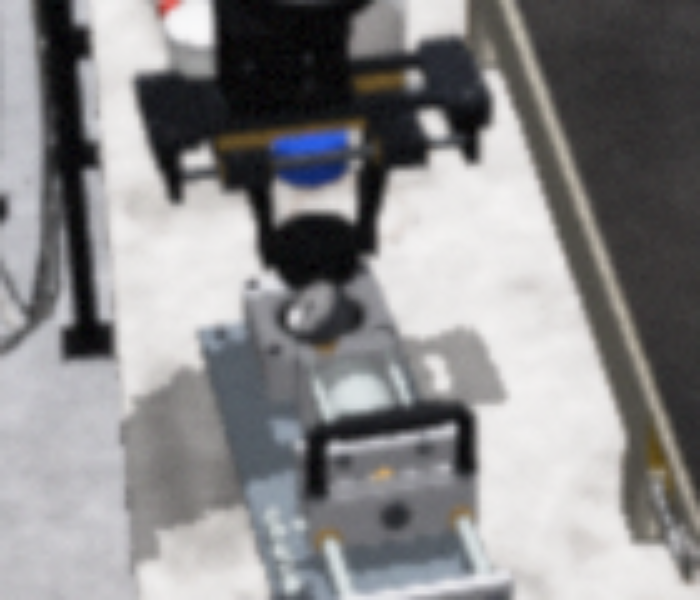

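View pics/t5c.png

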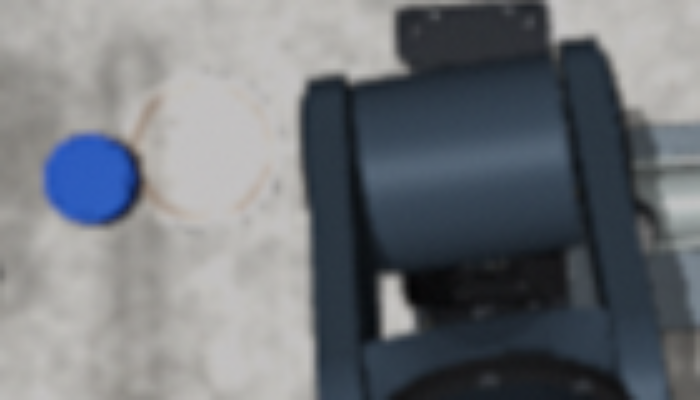

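The cap is held above the nest (s5c crop (315,250)), and the blue decoy is untouched. Lowering.

>>> step_arm:
  slide:
    - [-0.2,0.1,6]
    - [0,0,8]
    - [0,0,7]
    - [0,0,4]
    - [0,0,3]
    - [0,0,2]
    - [0,0,2]
    - [0,0,1]
    - [0,0,1]
    - [0,0,0]
    - [0,0,0]
  twist: [0,0,0,0,0,0,0,0,0,0,0]

```text
time: 6.52
position: [0.522, 0.2031, 0.0676]
tool_rot: [0.675, 0.738, 0.0, 0.0]
ft_force: [1.2, -1.5, -1.0]
grip_width: 0.0496
```

```bash
python3 -c "
from h import *
delta([.5214,.2035,.0667],5.2)
s=cam('side'); cv2.imwrite('pics/s6c.png',cv2.resize(s['color'][180:240,230:300],None,fx=9,fy=9,interpolation=cv2.INTER_CUBIC))
"
```

```text
t 6.52 p [0.522  0.2031 0.0676] yang 5.14 tilt [ 6.e-04 -3.e-04 -1.e+00] q [ 0.17  0.7   1.73 -0.    0.72  0.08] F [ 1.2 -1.5 -1. ] w 0.0496
tool slide mm [ 0.4 -0.6  0.9] twist -0.06
```

View pics/s6c.png

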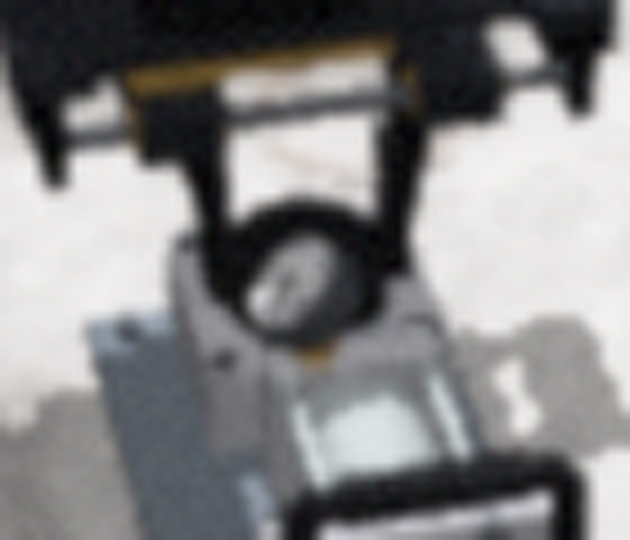

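>>> step_arm:
  slide:
    - [0,-0.4,0.7]
    - [0,0,0.5]
    - [0,0,0.5]
    - [0,0,0]
    - [0,0,0]
  twist: [0,0,0,0,0]

```text
time: 6.98
position: [0.5219, 0.203, 0.0666]
tool_rot: [0.675, 0.738, 0.0, 0.001]
ft_force: [1.4, -3.0, 4.9]
grip_width: 0.0491
```

Contact came at the predicted seated height (TCP z 0.0666, +4.9 N). Releasing and backing off.

>>> step_arm:
  slide:
    - [0,0,0]
    - [0,0,0]
    - [0,0,0]
    - [0,0,0]
    - [0,0,0]
  twist: [0,0,0,0,0]
  jaw: 64

```text
time: 7.4
position: [0.5209, 0.2035, 0.0656]
tool_rot: [0.675, 0.738, -0.0, -0.0]
ft_force: [-0.3, -0.3, -0.0]
grip_width: 0.0634
```

>>> step_arm:
  slide:
    - [0,0,-5]
    - [0,0,-12]
    - [0,0,-20]
    - [0,0,-30]
    - [0,0,-30]
    - [0,0,-25]
    - [0,0,-15]
    - [0,0,0]
  twist: [0,0,0,0,0,0,0,0]

```text
time: 8.07
position: [0.5236, 0.2039, 0.2069]
tool_rot: [0.675, 0.738, 0.003, 0.002]
ft_force: [0.8, -0.9, 0.4]
grip_width: 0.064
```

```bash
python3 -c "
from h import *
delta([.5377,.0237,.20],95.2)
s=cam('side'); cv2.imwrite('pics/s7c.png',cv2.resize(s['color'][180:290,230:310],None,fx=7,fy=7,interpolation=cv2.INTER_CUBIC)[:600])
"
```

```text
t 8.07 p [0.5236 0.2039 0.2069] yang 5.14 tilt [ 0.0081  0.0016 -1.    ] q [0.17 0.48 1.63 0.   1.02 0.08] F [ 0.8 -0.9  0.4] w 0.064
tool slide mm [-180.8   -2.1    6.7] twist -90.06
```

View pics/s7c.png

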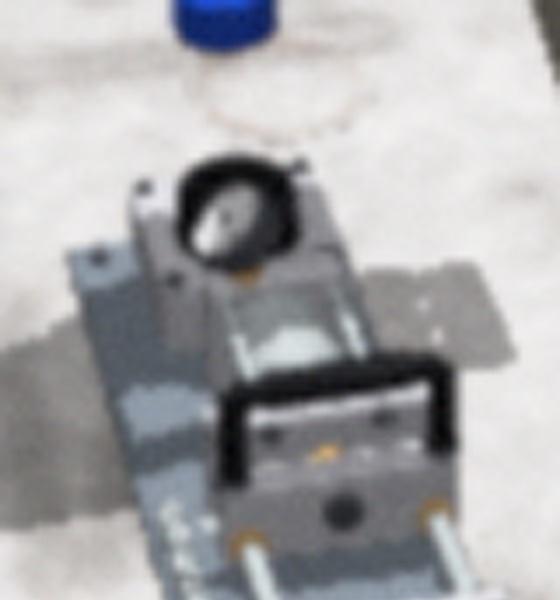

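The cap sits level in the nest (s7c crop (240,210), behind the gauge), and the handle is unobstructed. Moving over the handle.

>>> step_arm:
  slide:
    - [-9,0,0]
    - [-18,0,0]
    - [-24,-0.3,0]
    - [-26,-0.3,0]
    - [-26,-0.3,0]
    - [-26,-0.3,0]
    - [-24,-0.3,0]
    - [-18,-0.3,0]
    - [-9.8,-0.3,0]
    - [0,0,0]
  twist: [0,0,0,0,0,0,0,0,0,0]

```text
time: 8.95
position: [0.5347, 0.0209, 0.2014]
tool_rot: [0.676, 0.737, -0.001, -0.001]
ft_force: [0.1, -0.4, -0.8]
grip_width: 0.0641
```

>>> step_arm:
  slide:
    - [0,0,0]
    - [0,0,0]
    - [0,0,0]
    - [0,0,0]
    - [0,0,0]
    - [0,0,0]
    - [0,0,0]
    - [0,0,0]
    - [0,0,0]
    - [0,0,0]
    - [0,0,0]
    - [0,0,0]
    - [0,0,0]
    - [0,0,0]
    - [0,0,0]
  twist: [-5,-7,-7,-7,-7,-7,-7,-7,-7,-7,-7,-7,-6,-2,0]
  jaw: 60

```text
time: 10.2
position: [0.5346, 0.0243, 0.2021]
tool_rot: [-0.046, 0.999, 0.0, -0.001]
ft_force: [1.1, -0.6, 0.0]
grip_width: 0.0604
```

```bash
python3 -c "
from h import *
delta([.5377,.0237,.102],95.2)
s=cam('side'); cv2.imwrite('pics/s8c.png',cv2.resize(s['color'][180:290,230:310],None,fx=7,fy=7,interpolation=cv2.INTER_CUBIC)[:600])
c=cam('top'); cv2.imwrite('pics/t8c.png',cv2.resize(c['color'][190:260,230:370],None,fx=5,fy=5,interpolation=cv2.INTER_CUBIC))
"
```

```text
t 10.2 p [0.5346 0.0243 0.2021] yang 95.22 tilt [-2.e-03  8.e-04 -1.e+00] q [-0.16  0.46  1.7   0.    0.99 -1.83] F [ 1.1 -0.6  0. ] w 0.0604
tool slide mm [ -3.3  -1.  100.1] twist 0.02
```

View pics/s8c.png

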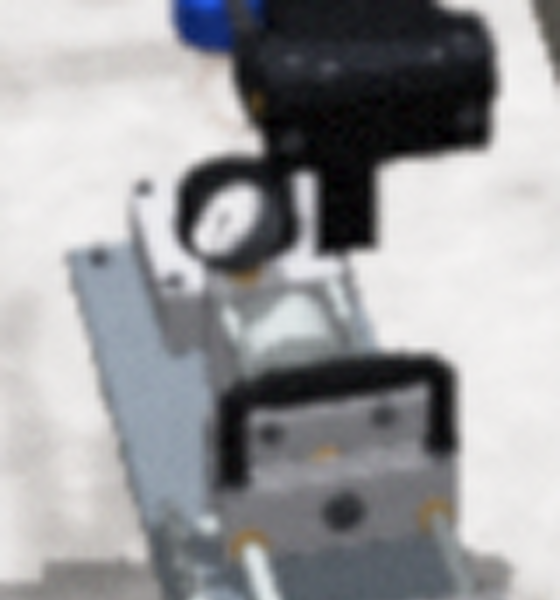

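View pics/t8c.png

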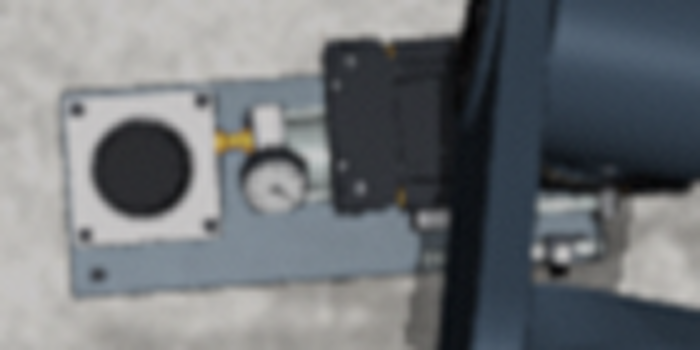

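>>> step_arm:
  slide:
    - [-1.3,-0.4,8]
    - [-1,-0.3,14]
    - [-1,-0.3,16]
    - [0,0,16]
    - [0,0,16]
    - [0,0,14]
    - [0,0,10]
    - [0,0,6]
    - [0,0,3]
    - [0,0,0]
    - [0,0,0]
  twist: [0,0,0,0,0,0,0,0,0,0,0]

```text
time: 11.22
position: [0.5391, 0.0223, 0.1001]
tool_rot: [-0.045, 0.999, -0.0, 0.0]
ft_force: [-0.1, -0.3, 0.4]
grip_width: 0.0603
```

```bash
python3 -c "
from h import *
delta([.5377,.0237,.099],95.2)
s=cam('side'); cv2.imwrite('pics/s9c.png',cv2.resize(s['color'][200:300,230:330],None,fx=6,fy=6,interpolation=cv2.INTER_CUBIC)[:600])
"
```

```text
t 11.22 p [0.5391 0.0223 0.1001] yang 95.12 tilt [ 8.e-04 -1.e-04 -1.e+00] q [-0.17  0.62  1.76  0.    0.75 -1.83] F [-0.1 -0.3  0.4] w 0.0603
tool slide mm [1.3 1.5 1.1] twist -0.08
```

View pics/s9c.png

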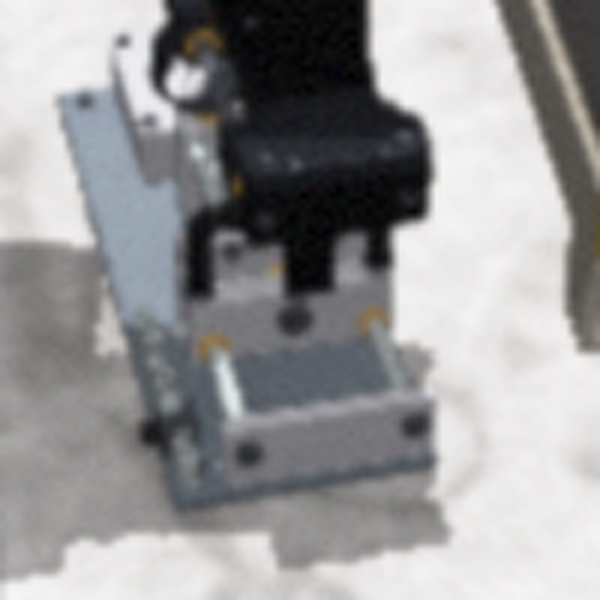

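>>> step_arm:
  slide:
    - [1.3,1.4,1]
    - [0,0,0]
    - [0,0,0]
    - [0,0,0]
    - [0,0,0]
    - [0,0,0]
    - [0,0,0]
    - [0,0,0]
  twist: [0,0,0,0,0,0,0,0]
  jaw: 8
  force: 45

```text
time: 11.93
position: [0.5373, 0.0239, 0.0989]
tool_rot: [-0.044, 0.999, 0.0, -0.0]
ft_force: [-0.0, 4.6, 0.5]
grip_width: 0.0149
```

```bash
python3 -c "
from h import *
delta([.5377,.0237,.099],95.2)
o=robot.get_obs();d=o['position']-org;print('tester',d@ex,d@ey)
s=cam('side','s10.png'); cv2.imwrite('pics/s10c.png',cv2.resize(s['color'][230:295,235:300],None,fx=9,fy=9,interpolation=cv2.INTER_CUBIC)[:600])
c=cam('top','t10.png'); cv2.imwrite('pics/t10c.png',cv2.resize(c['color'][220:260,300:365],None,fx=11,fy=11,interpolation=cv2.INTER_CUBIC))
"
```

```text
t 11.93 p [0.5373 0.0239 0.0989] yang 95.1 tilt [-1.e-04  7.e-04 -1.e+00] q [-0.16  0.62  1.77  0.    0.75 -1.82] F [-0.   4.6  0.5] w 0.0149
tool slide mm [-0.4 -0.3 -0.1] twist -0.1
tester -0.000414128927674757 -0.07476670762038354
```

View pics/s10c.png

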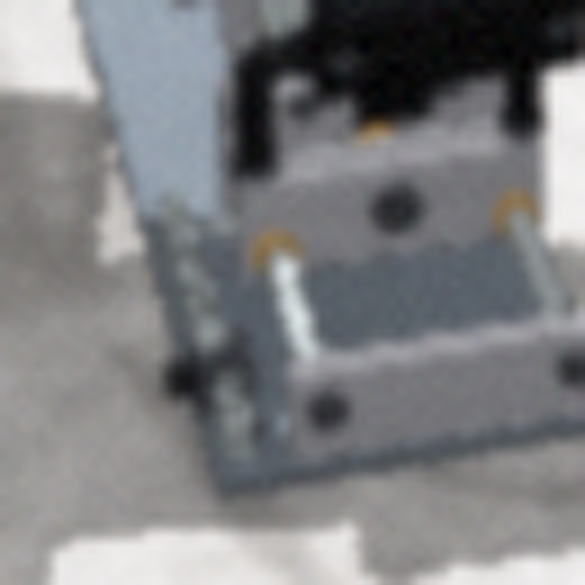

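View pics/t10c.png

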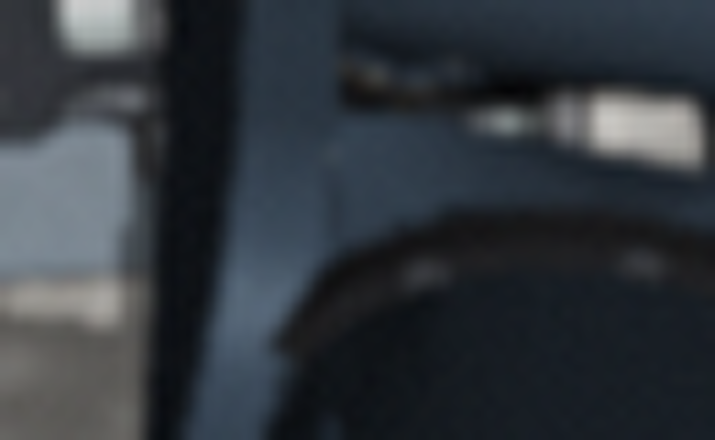

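```bash
cat >> h.py <<'E'
def rect(c,img,z=.04,x0=-.075,x1=-.040,y0=-.135,y1=-.055,s=10):
    # tester-plane image; columns: -y increasing to right ; rows: x decreasing downward ; s px per mm
    W=int((y1-y0)*1000*s);H=int((x1-x0)*1000*s)
    src=[];dst=[]
    for x,y,(u,v) in ((x1,y1,(0,0)),(x1,y0,(W,0)),(x0,y0,(W,H)),(x0,y1,(0,H))):
        dst.append(proj(c,org+ex*x+ey*y+np.array([0,0,z])));src.append((u,v))
    M=cv2.getPerspectiveTransform(np.float32(dst),np.float32(src))
    o=cv2.warpPerspective(img,M,(W,H),flags=cv2.INTER_CUBIC)
    for k in range(0,int((y1-y0)*1000)+1,5): # ticks labelled by y
        cv2.line(o,(k*s,0),(k*s,15 if k%10 else 30),(0,0,255),1)
        if k%10==0: cv2.putText(o,str(int(round(y1*1000-k))),(k*s+2,28),0,.4,(0,0,255),1)
    return o
E
python3 -c "
from h import *
for n in('top','side'):
    cv2.imwrite('pics/r_%s.png'%n,rect(load(n),cv2.imread('pics/%s0.png'%n)))
"
```

```text
(no output)
```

View pics/r_top.png

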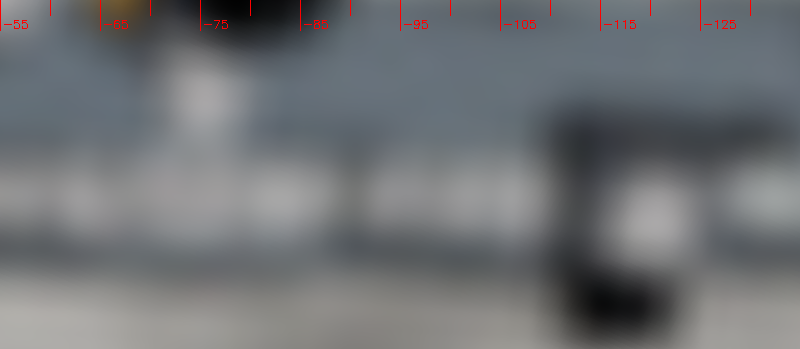

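View pics/r_side.png

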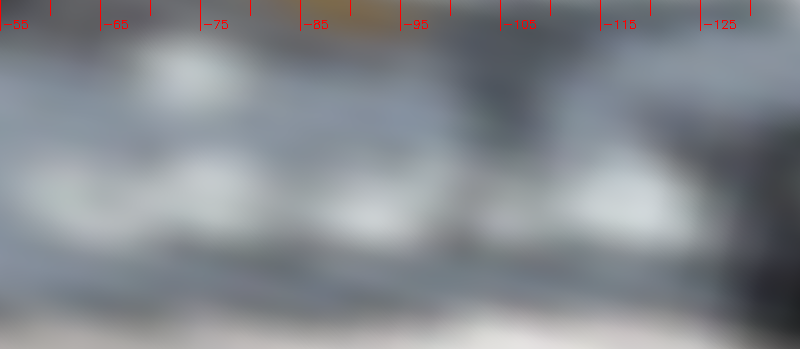

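>>> step_arm:
  slide:
    - [0,-2,0]
    - [0,-4,0]
    - [0,-5,0]
    - [0,-5,0]
    - [0,-5,0]
    - [0,-5,0]
    - [0,-5,0]
    - [0,-4,0]
    - [0,-3,0]
    - [0,-2,0]
    - [0,0,0]
    - [0,0,0]
    - [0,0,0]
  twist: [0,0,0,0,0,0,0,0,0,0,0,0,0]

```text
time: 13.12
position: [0.5408, -0.0136, 0.0989]
tool_rot: [-0.044, 0.999, 0.002, 0.0]
ft_force: [2.3, 10.0, 1.2]
grip_width: 0.0147
```

```bash
cat > look.py <<'E'
from h import *
import sys
n=sys.argv[1]
o=robot.get_obs();d=o['position']-org;print(o['time'],'tester',d@ex,d@ey,'stroke',-.07477-d@ey,o['ft_force'].round(1),o['grip_width'])
c=cam('side')
ims=[c['color']]+[robot.camera('side')['color'] for _ in range(5)]
a=np.clip(np.mean(ims,0)*1.0,0,255).astype(np.uint8); cv2.imwrite('pics/avg%s.png'%n,a)
cv2.imwrite('pics/s%s.png'%n,cv2.convertScaleAbs(cv2.resize(a[240:295,235:300],None,fx=10,fy=10,interpolation=cv2.INTER_CUBIC),alpha=1.3))
cv2.imwrite('pics/r%s.png'%n,cv2.convertScaleAbs(rect(c,a),alpha=1.3))
t=cam('top');cv2.imwrite('pics/t%s.png'%n,cv2.convertScaleAbs(cv2.resize(t['color'][210:260,300:365],None,fx=11,fy=11,interpolation=cv2.INTER_CUBIC),alpha=1.3))
E
python3 look.py A
```

```text
13.1167 tester -0.00030612832070505433 -0.11249593553586915 stroke 0.03772593553586914 [ 2.3 10.   1.2] 0.014665096340606086
```

View pics/sA.png

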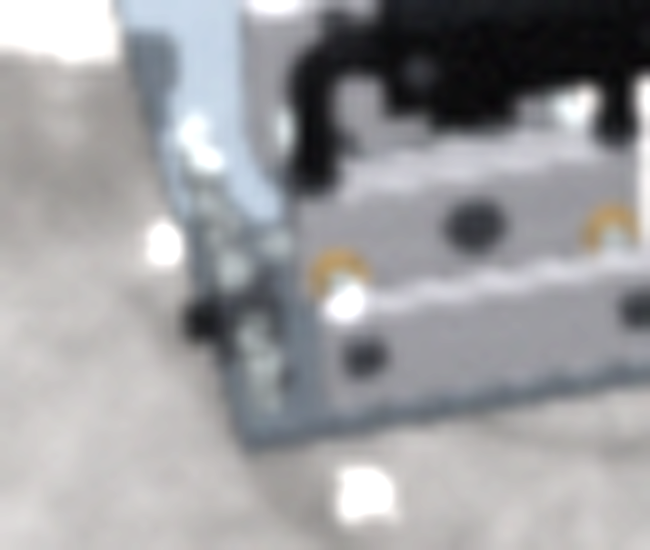

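View pics/rA.png

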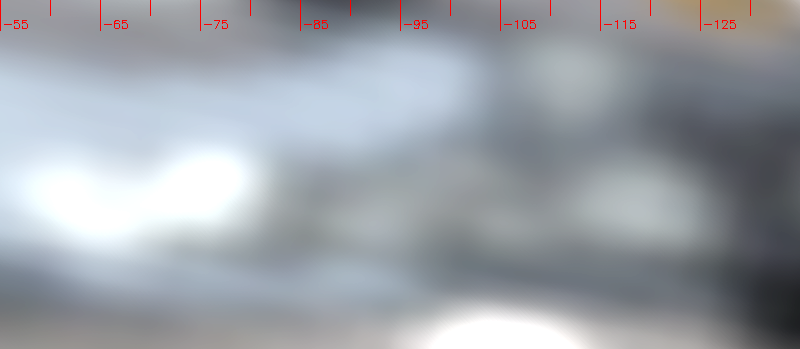

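View pics/tA.png

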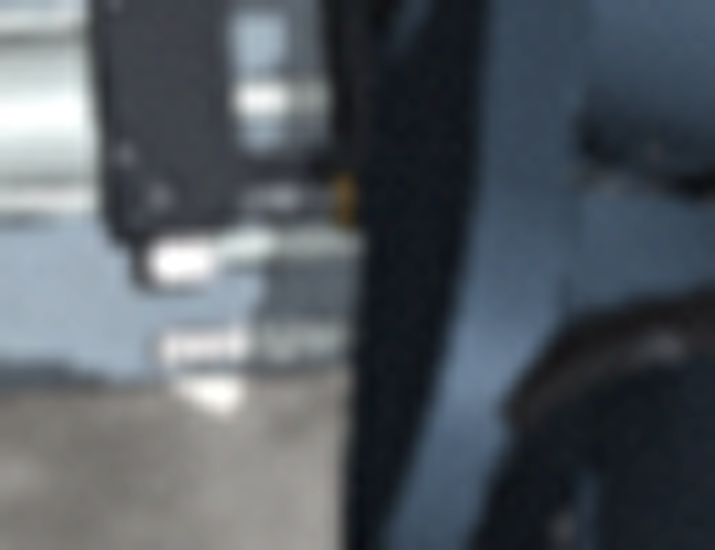

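>>> step_arm:
  slide:
    - [0,-1.5,0]
    - [0,-2,0]
    - [0,-1.5,0]
    - [0,0,0]
    - [0,0,0]
    - [0,0,0]
  twist: [0,0,0,0,0,0]

```text
time: 13.97
position: [0.5412, -0.0182, 0.0989]
tool_rot: [-0.044, 0.999, 0.002, 0.0]
ft_force: [2.2, 10.6, 1.0]
grip_width: 0.0148
```

```bash
python3 look.py B; python3 - <<'E'
from h import *
c=load('side')
for n in('side0','avgA','avgB'):
    r=rect(c,cv2.imread('pics/%s.png'%n),y0=-.135,y1=-.055)[35:].astype(float).mean(2)
    def cen(x0,x1,y0,y1):
        w=r[y0-35:y1-35,x0:x1]; w=np.clip(w-np.percentile(w,60),0,None); X,Y=np.meshgrid(np.arange(x0,x1),np.arange(y0,y1))
        return (-55-(w*X).sum()/w.sum()/10).round(2),((w*Y).sum()/w.sum()).round(0)
    pc={'side0':(130,260),'avgA':(500,640),'avgB':(540,690)}[n]
    print(n,'ptr',cen(*pc,45,115),'plate',cen(560,720,140,255),'plate top',cen(560,720,145,190))
E
```

```text
13.9667 tester -0.0002982037333627148 -0.11708798106394142 stroke 0.04231798106394141 [ 2.2 10.6  1. ] 0.014767023476398255
side0 ptr (np.float64(-74.1), np.float64(78.0)) plate (np.float64(-117.65), np.float64(204.0)) plate top (np.float64(-117.25), np.float64(179.0))
avgA ptr (np.float64(-111.87), np.float64(73.0)) plate (np.float64(-118.19), np.float64(206.0)) plate top (np.float64(-117.65), np.float64(180.0))
avgB ptr (np.float64(-117.24), np.float64(69.0)) plate (np.float64(-118.21), np.float64(206.0)) plate top (np.float64(-117.76), np.float64(180.0))
```

View pics/sB.png

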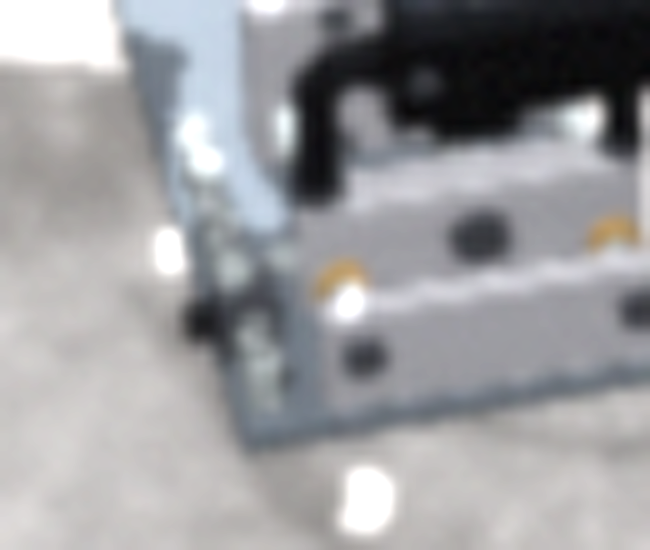

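View pics/rB.png

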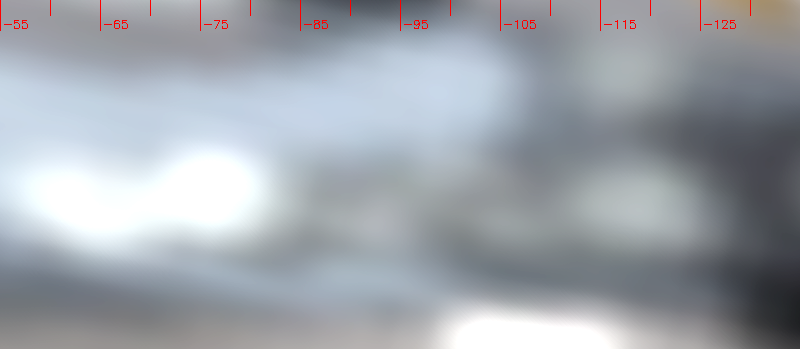

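```bash
python3 - <<'E'
from h import *
c=load('top')
r=rect(c,cv2.imread('pics/top0.png')).astype(float).mean(2)
def cen(x0,x1,y0,y1,q):
    w=r[y0:y1,x0:x1]; w=np.clip(w-np.percentile(w,q),0,None); X,Y=np.meshgrid(np.arange(x0,x1),np.arange(y0,y1))
    return (-55-(w*X).sum()/w.sum()/10).round(2)
for q in(40,60,75):print(q,'ptr',cen(140,270,60,140,q),'plate',cen(590,715,160,270,q))
for y in range(150,270,10): print(y,-55-(590+np.argmax(r[y,590:715]))/10, r[y,540:760:10].astype(int))
for y in range(60,150,10): print(y,-55-(140+np.argmax(r[y,140:270]))/10)
E
```

```text
40 ptr -75.53 plate -120.7
60 ptr -75.5 plate -120.55
75 ptr -75.5 plate -120.48
150 -120.4 [94 79 65 56 50 51 56 61 64 68 71 72 73 72 70 69 69 69 71 74 78 82]
160 -120.1 [103  86  70  59  53  55  61  68  73  78  84  87  87  85  80  79  77  78
  82  87  94 100]
170 -120.6 [113  95  77  65  58  60  67  76  84  92  99 104 105 102  97  93  90  90
  96 103 112 121]
180 -120.8 [122 102  84  71  64  67  76  87  97 108 117 122 124 120 113 107 101 102
 108 117 128 136]
190 -120.7 [129 108  89  76  69  73  84  98 112 126 137 142 144 139 131 122 114 112
 117 127 137 146]
200 -120.4 [130 109  92  78  73  77  90 106 120 138 150 156 157 151 142 130 120 116
 120 129 139 149]
210 -120.7 [127 107  90  77  74  80  95 112 127 145 158 163 164 158 147 133 121 114
 116 125 134 141]
220 -120.4 [121 102  87  77  76  83  99 117 133 152 163 168 168 162 150 134 121 111
 110 115 121 128]
230 -120.2 [110  93  81  73  74  83 100 118 134 152 162 166 166 160 149 133 118 107
 102 104 107 111]
240 -120.6 [ 97  83  72  66  68  77  94 111 126 142 151 155 156 151 141 127 114 102
  97  96  95  97]
250 -120.3 [ 85  72  62  57  61  69  86 100 115 130 136 140 141 138 131 122 112 102
  96  92  90  90]
260 -121.3 [ 79  66  56  50  51  60  72  85  98 112 119 124 125 124 121 116 111 105
 101  98  94  93]
60 -73.9
70 -74.7
80 -75.3
90 -75.2
100 -75.0
110 -75.4
120 -75.0
130 -75.6
140 -75.4
```

```bash
python3 - <<'E'
from h import *
c=load('side')
P0=cloud(c)
for n,(u,v) in (('side0',(278.5,252.5)),('s10',(278.8,253)),('avgA',(282,262)),('avgB',(282.5,263.3))):
    im=cv2.imread('pics/%s.png'%n)
    u0,v0=int(u)-7,int(v)-7
    g=cv2.resize(im[v0:v0+15,u0:u0+15].astype(np.float32).mean(2),None,fx=8,fy=8,interpolation=cv2.INTER_CUBIC)
    med=np.median(g); w=np.clip(med*.75-g,0,None)
    # keep component nearest centre
    m=(w>0).astype(np.uint8); k,l,st,ce=cv2.connectedComponentsWithStats(m)
    i=1+np.argmin(np.hypot(ce[1:,0]-60,ce[1:,1]-60)); w=w*(l==i)
    X,Y=np.meshgrid(np.arange(120),np.arange(120)); cx=((w*X).sum()/w.sum()+.5)/8-.5+u0; cy=((w*Y).sum()/w.sum()+.5)/8-.5+v0
    r=[ (ray(c,cx,cy,z)-org) for z in(.036,.044)]
    print(n,round(cx,2),round(cy,2),st[i][4],[((a@ex).round(4),(a@ey).round(4)) for a in r])
E
```

```text
side0 278.68 252.85 1708 [(np.float64(0.0041), np.float64(-0.0755)), (np.float64(0.002), np.float64(-0.0846))]
s10 278.63 252.84 1626 [(np.float64(0.0039), np.float64(-0.0754)), (np.float64(0.0018), np.float64(-0.0845))]
avgA 282.05 262.23 1856 [(np.float64(0.004), np.float64(-0.1136)), (np.float64(0.0019), np.float64(-0.1223))]
avgB 282.59 263.34 1956 [(np.float64(0.0044), np.float64(-0.118)), (np.float64(0.0023), np.float64(-0.1267))]
```

>>> step_arm:
  slide:
    - [0,-0.9,0]
    - [0,-0.8,0]
    - [0,0,0]
    - [0,0,0]
    - [0,0,0]
    - [0,0,0]
  twist: [0,0,0,0,0,0]

```text
time: 14.82
position: [0.5413, -0.0197, 0.0988]
tool_rot: [-0.044, 0.999, 0.003, 0.0]
ft_force: [2.0, 12.2, 1.2]
grip_width: 0.0148
```

```bash
python3 look.py C; python3 - <<'E'
from h import *
c=load('side')
for n in('side0','avgA','avgB','avgC'):
    r=rect(c,cv2.imread('pics/%s.png'%n))[35:].astype(float).mean(2)
    # horizontal detrended peak by row
    out=[]
    for (x0,x1,ys) in (({'side0':(120,260),'avgA':(490,650),'avgB':(540,700),'avgC':(560,710)}[n])+(range(55,100,10),),(560,730,range(150,245,15))):
        for y in ys:
            w=r[y-35,x0:x1]; b=np.linspace(w[:8].mean(),w[-8:].mean(),len(w)); w=np.clip(w-b,0,None); w=np.where(w>w.max()/2,w,0)
            out.append(round(-55-((w*np.arange(x0,x1)).sum()/w.sum())/10,1))
    print(n,out[:5],out[5:])
E
```

```text
14.8167 tester -0.00031555366322114146 -0.11856547807992157 stroke 0.04379547807992157 [ 2.  12.2  1.2] 0.014839515954261301
side0 [np.float64(-73.6), np.float64(-73.9), np.float64(-74.1), np.float64(-74.0), np.float64(-74.0)] [np.float64(-117.4), np.float64(-118.3), np.float64(-118.7), np.float64(-119.1), np.float64(-119.2), np.float64(-119.8), np.float64(-120.2)]
avgA [np.float64(-112.2), np.float64(-112.5), np.float64(-112.7), np.float64(-112.9), np.float64(-113.0)] [np.float64(-117.9), np.float64(-118.8), np.float64(-119.1), np.float64(-119.5), np.float64(-119.5), np.float64(-120.2), np.float64(-120.4)]
avgB [np.float64(-117.4), np.float64(-117.6), np.float64(-117.6), np.float64(-117.5), np.float64(-117.6)] [np.float64(-118.1), np.float64(-118.9), np.float64(-119.1), np.float64(-119.4), np.float64(-119.5), np.float64(-120.0), np.float64(-120.3)]
avgC [np.float64(-118.9), np.float64(-118.9), np.float64(-118.8), np.float64(-118.5), np.float64(-118.5)] [np.float64(-118.3), np.float64(-118.8), np.float64(-119.0), np.float64(-119.4), np.float64(-119.5), np.float64(-120.1), np.float64(-120.3)]
```

View pics/rC.png

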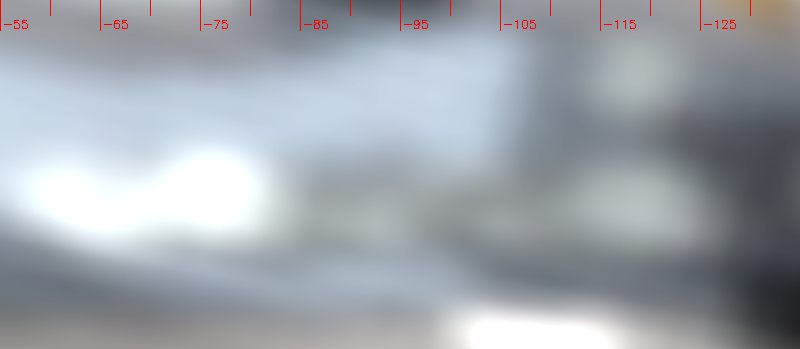

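View pics/sC.png

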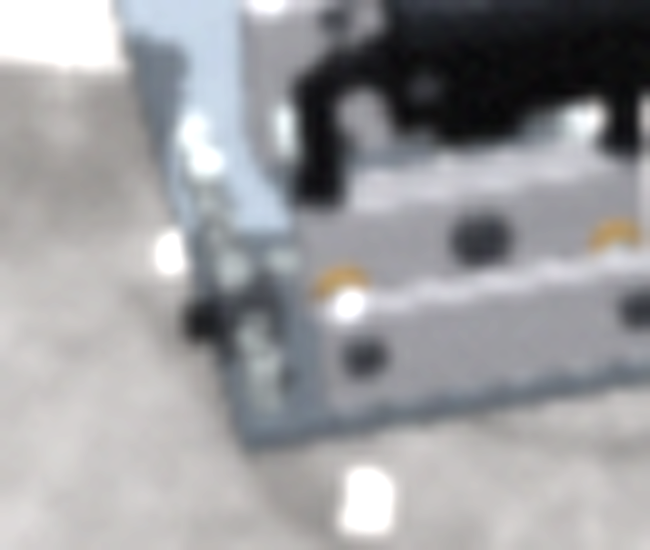

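View pics/tC.png

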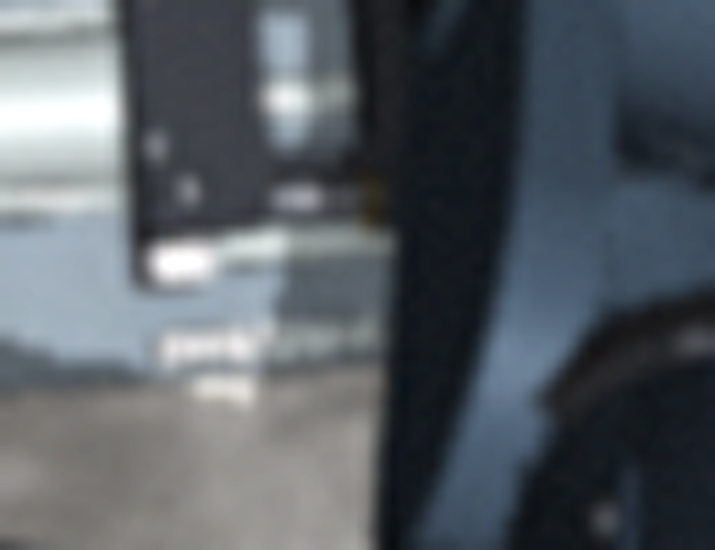

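>>> step_arm:
  slide:
    - [0,-0.4,0]
    - [0,0,0]
    - [0,0,0]
    - [0,0,0]
    - [0,0,0]
    - [0,0,0]
    - [0,0,0]
    - [0,0,0]
  twist: [0,0,0,0,0,0,0,0]

```text
time: 15.83
position: [0.5414, -0.02, 0.0989]
tool_rot: [-0.044, 0.999, 0.003, 0.0]
ft_force: [1.4, 11.3, 1.1]
grip_width: 0.0148
```

```bash
python3 look.py D; python3 -c "
from h import *
t=load('top');cv2.imwrite('pics/tDc.png',cv2.resize(t['color'][180:260,120:320],None,fx=4,fy=4,interpolation=cv2.INTER_CUBIC))
P=cloud(t);print(P[221:226,256:261,2].mean())"
```

```text
15.8333 tester -0.0003002948173321284 -0.11887503409418602 stroke 0.04410503409418602 [ 1.4 11.3  1.1] 0.014788643257474154
0.06215237352938256
```

View pics/tDc.png

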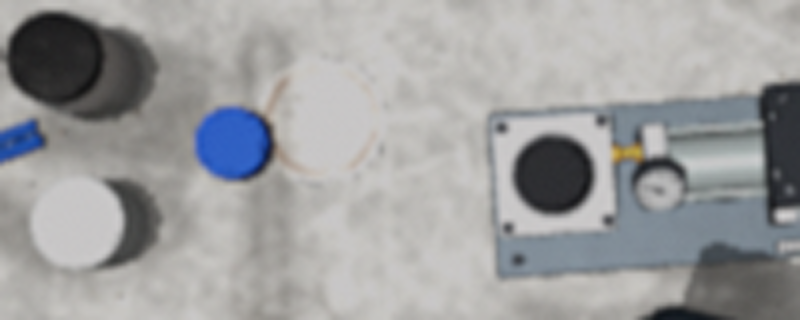

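View pics/rD.png

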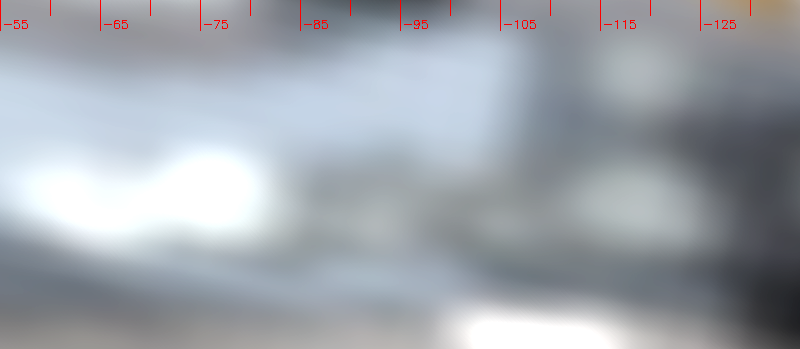

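The cap is centred in the nest at crop (553,175), with its top at z=0.062 against 0.063 expected when seated. The pointer (≈-118.9) stands opposite the index plate (≈-118.5). Handing in.

```bash
python3 -c "
from rig import robot
print(robot.hand_in())"
```

```text
the job is handed in; nothing more can be done
None
```

The cap is seated in the nest and released, and the gripper is holding the bow handle with its pointer at the index. I handed the job in at about 16 s of the 51 s allowed; no verdict came back.

- **Cap:** I placed the black cap, not the blue one, rim down in the nest. Contact came at the expected seated height (+4.9 N). A last look shows it centred, with its top at about 62 mm against 63 mm when fully home.
- **Handle:** I gripped the bar at 45 N with the slide exactly at home, pulled it out and held it at a 44.1 mm stroke. At that point the spring pulls on the gripper with about 11 N.
- **Alignment check:** The views disagree slightly on the stroke needed. The side camera's readings ran from about 43.3 to 45 mm, and the first top image gave about 45 mm. I stopped at 44.1 mm, on the short side of the middle. In the last side image the pointer is opposite the middle of the index plate, to roughly 1 mm. The arm hid the tips from the top camera, so I could not confirm that from above.
- **Other things:** The blue cap, jar and tin had not moved in the last image. The tally counter was never approached, but I did not check it again.

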